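Washed tumbler onto the free drying peg

TASK

Take the blue tumbler lying in its draining cradle, turn it mouth down and lower it over the peg of the empty drying stand until its rim sits flat on the wooden foot, letting go only once it is down. Leave the green tumbler in its cradle and the yellow tumbler on its own peg where they are.

Things in the scene. Friction and masses are not known exactly. Their poses are not given: they have to be found in the camera images.
- blue_cup: Blue steel tumbler, a straight round cup, 60 mm outer diameter, 120 mm long, wall 3 mm, 0.1 to 0.2 kg. Origin: centre of its closed base's outside; z axis runs from base to open mouth. Lies level, axis about 40 mm up, in a low wire cradle (fixed, 14 mm high, under it), mouth to the robot's left (+y) within 35 degrees. Gripped across, 25 mm from the base, by a gripper leaning 45 degrees back over the base, it can be set down with a 45 degree lean again.
- free_stand: Empty drying stand, fixed: round wooden foot, diameter 104, height 18 mm, with a central upright black peg, diameter 18 mm, tip 93 mm above the worktop. Origin: centre of the foot's underside, on the peg's axis; z up. A tumbler fully down has its rim 18 mm and its base 138 mm above this origin. An identical stand holds the yellow tumbler.
- green_cup: Green steel tumbler, a straight round cup, 60 mm outer diameter, 120 mm long, wall 3 mm, 0.1 to 0.2 kg. Origin: centre of its closed base's outside; z axis runs from base to open mouth. Lies in a cradle of its own just like the blue one; a bystander, to be left alone.
- yellow_cup: Yellow steel tumbler, a straight round cup, 60 mm outer diameter, 120 mm long, wall 3 mm, 0.1 to 0.2 kg. Origin: centre of its closed base's outside; z axis runs from base to open mouth. Stands mouth down on the other drying stand, its base 138 mm above the worktop; a bystander, to be left alone.

How it is judged:
By the outcome, as a careful person would: the job done as asked, in the order asked, and still so for the second after the job is handed in, with the robot touching nothing.
It also fails if it takes over 51 s, if anything falls off the work surface, if the arm or the gripper's body presses on something with over 40 N, if the wrist force passes 120 N, or if a joint passes its speed limit or range.

ROBOT

A 6-joint arm with a two-finger parallel gripper is mounted at the origin on the work surface. World frame = base frame: x ahead of the robot, y to its left, z up, the work surface at z = 0. Lengths are in mm, angles in degrees, forces in N, time in s.
With the tool pointing down it reaches from about 275 to 750 mm from the base axis. Payload 10.2 kg.
Tool frame: the origin (TCP) lies between the finger pads; the fingertips stand 25 mm ahead of it and the grasp point (between the pads) lies 6 mm ahead of it; x points along the fingers, z is the direction in which the jaws open and shut, and the axes are right-handed (so a half turn about x gives the same grasp; the last joint's range is limited). The gripper opens to 88 mm and grips with 3 to 60 N. Pads are 18 mm wide; open, the fingers measure 123 mm over their backs; the gripper's body (75 mm by 187 mm) begins 45 mm behind the grasp point.
Start: joints at [60.596, 17.928, 85.812, -0, 76.261, -12.8], TCP at [150.037, 503.111, 263.72] pointing down, gripper open.
Joint ranges: [-168.41, 168.41], [-55.51, 124.54], [10.69, 146.95], [-70.63, 250.63], [1, 178], [-165.06, 165.06]. Speed limits (degrees/s): [136.94, 136.94, 172.46, 180, 180, 180].

INTERFACE

Orientations are given as [roll, pitch, yaw] about the fixed x, y, z axes, in that order (R = Rz(yaw) Ry(pitch) Rx(roll)).
In Python, from rig import bot gives the robot as it stands.
- The arm moves only by the tool send_rows, never from a script. Its argument "series" is a list of rows, each a list of 7 numbers: the closure, from 0 (fully open) to 1 (shut), then the shift along the tool's x, y, z scaled (see below), then the turn, a rotation vector about the tool's x, y, z scaled (see below). In form: [[fingers, x, y, z, ax, ay, az], ...]. A call has 1 to 5 rows; each row is the pose to reach, as a shift and turn from the pose commanded when the call began, along the tool's axes at that moment, turning the shorter way round; what a row does not reach only later rows make up. The controller multiplies each number of a shift by 0.75 m and each number of a turn by 360 degrees. A row lasts 1/8 s, in which the tool goes at most 62.5 mm and 10.7 degrees, less where a joint would pass 70% of its speed; a pose out of reach is approached as far as the arm can. A call with a number of a shift or a turn outside -1 to 1 is refused whole. A call with a gripper value outside its range is refused whole. The fingers move at their own pace and stop on an object; the grip force is fixed at half the most. Time passes only in rows, so rows that repeat a pose let the fingers close. It gives the time, the measured TCP pose, the force and the opening at its end, in the units of the state.
- bot.sense(): the state, without advancing time (a new reading comes with each control period).
- bot.grab_frame(name): name is "side" or "top" or "wrist"; returns a dict with "image" (480x640x3 uint8, blue, green, red), "fovy" (degrees; the focal length in pixels is half the picture's height over the tangent of half this angle, whatever the lens; pixels are square), "cx", "cy" (the principal point, pixels), "k1" (the pictures are not rectified: a ray, as slopes to the right and down, at radius r is drawn at 1 + k1 r^2 times it, then the intrinsics apply), "extrinsics" (4x4, takes a point from world to camera coordinates). Camera axes: x right, y down, z forward; pixel columns grow to the right and rows downward; lengths in mm; the calibration is good to about 2 mm. A picture is of the moment at which its call begins. There is no depth.
- bot.job_done(): hands the job in, once; it reports no verdict.
The state is a dict: "time_s": time; "q": joint angles; "qvel": joint speeds; "tau": joint torques, N m; "tcp_pos": TCP position; "tcp_rot": TCP orientation; "force": force on the tool from outside, world axes, zero at the start; "moment": the same for the moment, N m; "grip_width": finger opening in mm.
Only numpy, scipy, OpenCV 4.12 (cv2) and the standard library are available. Lean on these libraries where they do the work, as an engineer would, in place of code of your own. Each camera call takes 0.05 s, during which the arm holds its last target. There are 200 camera calls.

## Working session

There is one attempt and no reset: what is moved stays moved. The work goes in short steps, Python scripts to look and compute and a tool call to move; the robot and the scene stay as the last step left them, time stands still between calls to the robot, and variables do not carry over. Pictures are saved under pics/ and viewed, about 8 in all and at most 12, crops included, and the job is handed in when it is done.

Besides the shell and the picture viewer there is one more tool, called after "Request:" in YAML: its name, and indented under it one key for each argument. send_rows: Moves the arm, as the interface text tells. Its arguments: {"type":"object","properties":{"series":{"type":"array"}},"required":["series"]}

```bash
mkdir -p pics; ls
cat > h.py <<'E'
import numpy as np, cv2
from scipy.spatial.transform import Rotation as R
from rig import bot
def cam(n,save=None):
    f=bot.grab_frame(n)
    if save: cv2.imwrite('pics/'+save+'.png',f['image'])
    return f
def K(f):
    F=240/np.tan(np.radians(f['fovy']/2)); return np.array([[F,0,f['cx']],[0,F,f['cy']],[0,0,1.]])
def ray(f,u,v):
    E=np.array(f['extrinsics']); p=cv2.undistortPointsIter(np.array([[[u,v]]],float),K(f),np.array([f['k1'],0,0,0.]),None,None,(3,50,1e-9)).ravel()
    d=E[:3,:3].T@np.r_[p,1]; return -E[:3,:3].T@E[:3,3], d/np.linalg.norm(d)
def atz(f,u,v,z):
    o,d=ray(f,u,v); return o+d*(z-o[2])/d[2]
def proj(f,P):
    E=np.array(f['extrinsics']); return cv2.projectPoints(np.array(P,float).reshape(-1,3),cv2.Rodrigues(E[:3,:3])[0],E[:3,3],K(f),np.array([f['k1'],0,0,0.]))[0][:,0]
E
python3 - <<'E'
from h import *
import pickle
S=bot.sense();print(S)
D={}
for n in('top','side'):
    f=cam(n,n);D[n]=f;print(n,f['fovy'],f['k1'],f['cx'],f['cy'],np.round(ray(f,320,240),2))
pickle.dump(D,open('d.pkl','wb'))
E
```

```text
pics
{'time_s': 0.0, 'q': array([ 6.05946542e+01,  1.79580689e+01,  8.58512890e+01, -1.08559259e-03,
        7.62596121e+01, -1.27999603e+01]), 'qvel': array([ 0.00150707,  0.02914496,  0.05498338,  0.02997969, -0.02064257,
       -0.02619957]), 'tau': array([-4.74069639e-04, -4.02200711e+01, -2.52271503e+01,  6.93449378e-02,
        3.51569219e-02, -7.79240395e-05]), 'tcp_pos': array([149.95085573, 502.92425912, 263.19119924]), 'tcp_rot': array([ 168.07574545,   89.93102206, -118.52938158]), 'force': array([ 0.31153676, -0.39723083,  0.07696782]), 'moment': array([-0.02564667, -0.00261779, -0.01486733]), 'grip_width': 87.87047797706057}
top 54.93537566626097 0.03227660649268901 322.84792488038426 240.88227443396556 [[ 3.37100e+02 -3.46200e+01  1.06764e+03]
 [ 2.00000e-01  3.00000e-02 -9.80000e-01]]
side 51.88517320963111 0.04814972069622902 316.49964565912086 242.06216632662228 [[ 1.7874e+02 -9.1025e+02  8.4135e+02]
 [ 2.9000e-01  7.4000e-01 -6.1000e-01]]
```

View pics/top.png

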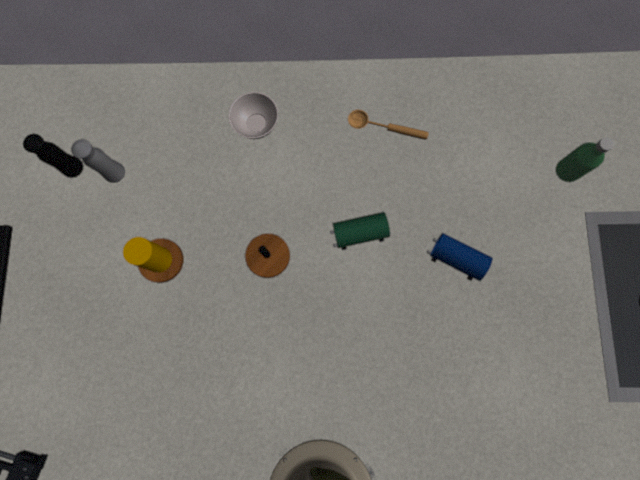

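View pics/side.png

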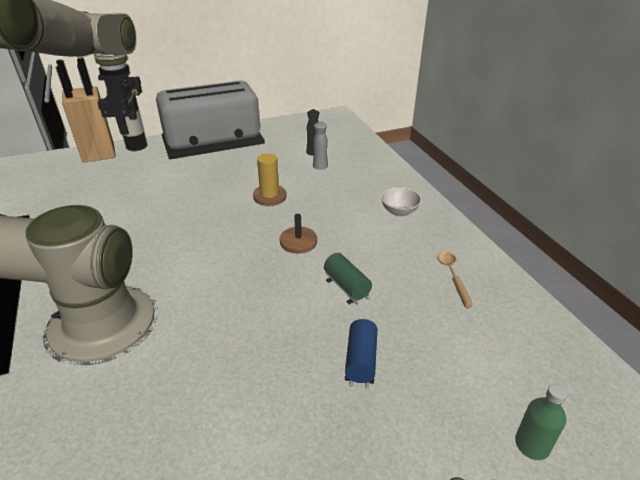

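Top view, with image up as +x and left as +y: blue cup spans about (436,243)–(489,270) with its mouth at the left end, green cup is at (361,230), the empty stand's foot at (268,256) and yellow's foot at (160,261). Next I'll enlarge this.

Run:
```python
import cv2,numpy as np
t=cv2.imread('pics/top.png');s=cv2.imread('pics/side.png')
a=cv2.resize(t[215:295,240:300],None,fx=5,fy=5,interpolation=2)
b=cv2.resize(t[215:295,420:500],None,fx=5,fy=5,interpolation=2)
cv2.imwrite('pics/c1.png',np.clip(np.hstack([a,b])*1.6,0,255).astype('uint8'))
```

```text
(no output)
```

View pics/c1.png

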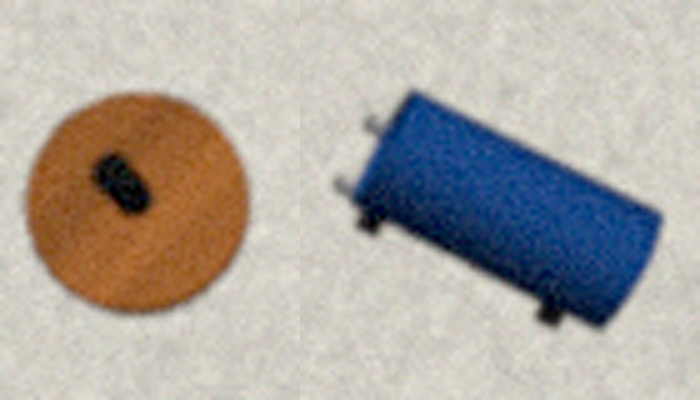

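```bash
cat > m.py <<'E'
from h import *
import pickle
from scipy.optimize import least_squares
D=pickle.load(open('d.pkl','rb'))
t,s=D['top'],D['side']
for uv in[(442.6,233.6),(431.4,254.6),(492,258),(480,280)]: print(atz(t,*uv,40).round(1))
# model fits: silhouette IoU-free: convex hull of cup points vs mask
def mask(f,kind):
    h=cv2.cvtColor(f['image'],cv2.COLOR_BGR2HSV)
    if kind=='blue': return cv2.inRange(h,(105,100,30),(130,255,255))
    return cv2.inRange(h,(3,80,40),(20,255,255))
def blob(m,u,v):
    n,l,st,c=cv2.connectedComponentsWithStats(m)
    i=np.argmin([np.hypot(*(c[k]-[u,v]))+1e4*(st[k][4]<150) for k in range(1,n)])+1
    return (l==i).astype('uint8')
a=np.linspace(0,2*np.pi,48,endpoint=False)
def cup(p):
    x,y,yaw=p; ax=np.array([np.cos(yaw),np.sin(yaw),0]);n=np.array([-ax[1],ax[0],0])
    c=np.array([x,y,40]);
    return np.array([c+ax*l+30*(np.cos(q)*n+np.sin(q)*np.array([0,0,1])) for l in(0,120) for q in a])
def foot(p): return np.array([[p[0]+52*np.cos(q),p[1]+52*np.sin(q),z] for z in(0,18) for q in a])
def stats(P):
    P=cv2.convexHull(P.astype(np.float32)); M=cv2.moments(P); A=M['m00']
    return np.array([M['m10']/A,M['m01']/A,10*.5*np.arctan2(2*M['mu11'],M['mu20']-M['mu02'])]),A
def meas(f,k,u,v):
    m=blob(mask(f,k),u,v); c=max(cv2.findContours(m,0,2)[0],key=cv2.contourArea); return stats(c)
for k,fn,p0,uv in(('blue',cup,[350,-310,1.9],((462,257),(362,351))),('foot',foot,[350,90],((268,256),(298,239)))):
  for fs in([0],[1],[0,1]):
    F=[(t,s)[i] for i in fs]; ms=[meas(f,k,*uv[i]) for f,i in zip(F,fs)]
    n=3 if k=='blue' else 2
    def res(p): return np.concatenate([(stats(proj(f,fn(p)))[0]-m[0])[:n] for f,m in zip(F,ms)])
    r=least_squares(res,p0,diff_step=1e-3);print(k,fs,r.x.round(3),np.degrees(r.x[2:]),r.fun.round(2),[ (stats(proj(f,fn(r.x)))[1],m[1]) for f,m in zip(F,ms)])
# peg tip
for uv in[(240+105/5,215+162/5)]: print('tip',atz(t,*uv,93).round(1))
o=atz(s,298,215,93);print('tip side',o.round(1))
E
python3 m.py
```

```text
[ 554.1 -282.    40. ]
[ 506.4 -254.4   40. ]
[ 497.2 -387.4   40. ]
[ 448.4 -357.5   40. ]
blue [0] [ 473.491 -370.84     1.071] [61.33977393] [0. 0. 0.] [(1593.8378764418885, 1409.5)]
blue [1] [ 530.329 -267.182    4.207] [241.06648786] [-0.  0. -0.] [(1792.2971194735728, 1598.0)]
blue [0, 1] [ 545.23  -360.764    2.411] [138.11247005] [  0.66   0.12 -13.17  -0.04  -0.93  17.9 ] [(1626.9493240190204, 1409.5), (1841.7488056863658, 1598.0)]
foot [0] [514.59  118.858] [] [-0.  0.] [(1614.5053392556729, 1487.0)]
foot [1] [514.412 118.957] [] [-0. -0.] [(870.6617320666555, 746.5)]
foot [0, 1] [514.513 118.89 ] [] [-0.01  0.03  0.04  0.01] [(1614.560862440383, 1487.0), (870.6963370572776, 746.5)]
tip [517.7 120.6  93. ]
tip side [514.8 114.6  93. ]
```

```bash
cat >> h.py <<'E'
def to(pos,Rt):
    S=bot.sense(); R0=R.from_euler('xyz',S['tcp_rot'],degrees=True)
    sh=R0.inv().apply(np.array(pos)-S['tcp_pos'])/750; tv=(R0.inv()*Rt).as_rotvec()/(2*np.pi)
    print('row',np.r_[sh,tv].round(4),'dist',np.linalg.norm(sh)*750,'ang',np.linalg.norm(tv)*360)
def frame(a,z):
    a=np.array(a)/np.linalg.norm(a); z=np.array(z)/np.linalg.norm(z); return R.from_matrix(np.c_[a,np.cross(z,a),z])
yaw=np.radians(61.2); AX=np.array([np.cos(yaw),np.sin(yaw),0]); N=np.array([-AX[1],AX[0],0]); Z=np.array([0,0,1.])
BASE=np.array([473,-371.5,40]); STAND=np.array([514.5,118.9,0])
RG={s:frame(AX-Z,s*N) for s in(1,-1)}
def st():
    S=bot.sense(); print('t',round(S['time_s'],2),'q',S['q'].round(1),'p',S['tcp_pos'].round(1),'rot',S['tcp_rot'].round(1),'F',S['force'].round(1),'w',round(S['grip_width'],1))
    open('log.txt','a').write(repr([list(S['q']),list(S['tcp_pos']),list(S['tcp_rot'])])+'\n'); return S
E
python3 - <<'E'
from h import *
S=st(); R0=R.from_euler('xyz',S['tcp_rot'],degrees=True); print(R0.as_matrix().round(2)); print(AX,N)
Rz=R.from_euler('z',-73,degrees=True)*R0
print(Rz.as_matrix().round(2))
to([480,0,330],Rz)
for s in(1,-1): print(s,(R0.inv()*RG[s]).magnitude()*57.3); to([480,0,330],RG[s])
E
```

```text
t 0.1 q [ 60.6  18.   85.8  -0.   76.3 -12.8] p [150.  502.9 263.2] rot [ 169.1   89.9 -117.5] F [0.9 0.4 0.2] w 88.2
[[-0.   -0.96  0.29]
 [-0.    0.29  0.96]
 [-1.    0.   -0.  ]]
[0.48175367 0.87630668 0.        ] [-0.87630668  0.48175367  0.        ]
[[-0.   -0.01  1.  ]
 [ 0.    1.    0.01]
 [-1.    0.   -0.  ]]
row [-8.860e-02 -6.133e-01 -5.170e-01  2.028e-01 -0.000e+00  2.000e-04] dist 605.2593635032191 ang 73.00000000000001
1 88.09170285697397
row [-0.0886 -0.6133 -0.517  -0.2042 -0.0847 -0.105 ] dist 605.2593635032191 ang 88.08521437740217
-1 109.10070750926305
row [-0.0886 -0.6133 -0.517   0.2674 -0.1109  0.0895] dist 605.2593635032191 ang 109.09267159113475
```

Request:
send_rows:
  series:
    - [0,-0.0886,-0.6133,-0.517,0.203,0,0]
    - [0,-0.0886,-0.6133,-0.517,0.203,0,0]
    - [0,-0.0886,-0.6133,-0.517,0.203,0,0]
    - [0,-0.0886,-0.6133,-0.517,0.203,0,0]
    - [0,-0.0886,-0.6133,-0.517,0.203,0,0]

```text
time_s: 0.72
tcp_pos: [321.0, 241.6, 298.2]
tcp_rot: [42.5, 90.0, 61.9]
force: [0.7, 1.1, -0.2]
grip_width: 88.4
```

Run:
```python
from h import *
st()
G=BASE+25*AX; a=(AX-Z)/2**.5
print('grasp',G,'tcp',G-6*a,'pre',G-6*a-90*a)
to([470,-60,330],RG[-1])
```

```text
t 0.72 q [ 20.1   0.4 101.3   0.   78.2   0.8] p [321.  241.6 298.2] rot [42.5 90.  61.9] F [ 0.7  1.1 -0.2] w 88.4
grasp [ 485.04384185 -349.592333     40.        ] tcp [ 482.99993411 -353.31018737   44.24264069] pre [ 452.34131803 -409.078003    107.88225099]
row [-0.0424 -0.4452  0.0543  0.1266 -0.0524  0.1174] dist 337.9080931608412 ang 64.96350473298904
```

Request:
send_rows:
  series:
    - [0,-0.042,-0.445,0.054,0.1266,-0.0524,0.1174]
    - [0,-0.042,-0.445,0.054,0.1266,-0.0524,0.1174]
    - [0,-0.042,-0.445,0.054,0.1266,-0.0524,0.1174]
    - [0,-0.042,-0.445,0.054,0.1266,-0.0524,0.1174]
    - [0,-0.042,-0.445,0.054,0.1266,-0.0524,0.1174]

```text
time_s: 1.35
tcp_pos: [452.6, -21.6, 325.9]
tcp_rot: [84.5, 54.2, 67.1]
force: [1.3, 0.5, 0.6]
grip_width: 88.3
```

Run:
```python
from h import *
st()
to([440,-430,180],RG[-1])
to([420,-330,260],RG[-1])
```

```text
t 1.35 q [-35.3   4.3  99.4  34.9  85.9 -23.4] p [452.6 -21.6 325.9] rot [84.5 54.2 67.1] F [1.3 0.5 0.6] w 88.3
row [-0.1393 -0.5424  0.1453  0.0277 -0.0118  0.0251] dist 433.8791714196182 ang 14.093940457509866
row [-0.1601 -0.3822  0.0839  0.0277 -0.0118  0.0251] dist 317.0559115852946 ang 14.093940457509866
```

Request:
send_rows:
  series:
    - [0,-0.139,-0.542,0.145,0.0277,-0.0118,0.0251]
    - [0,-0.139,-0.542,0.145,0.0277,-0.0118,0.0251]
    - [0,-0.139,-0.542,0.145,0.0277,-0.0118,0.0251]
    - [0,-0.139,-0.542,0.145,0.0277,-0.0118,0.0251]
    - [0,-0.139,-0.542,0.145,0.0277,-0.0118,0.0251]

```text
time_s: 1.98
tcp_pos: [443.9, -315.7, 220.4]
tcp_rot: [90.0, 45.2, 61.5]
force: [0.6, -1.6, -0.1]
grip_width: 88.2
```

Run:
```python
from h import *
st()
to([452.3,-409,108],RG[-1])
to([440,-430,135],RG[-1])
```

```text
t 1.98 q [-62.4  31.1  83.1  35.9  93.8 -40.6] p [ 443.9 -315.7  220.4] rot [90.  45.2 61.5] F [ 0.6 -1.6 -0.1] w 88.2
row [ 0.0332 -0.1793  0.0693  0.0005 -0.0006  0.0006] dist 146.33069108822679 ang 0.3491215675305259
row [-0.0152 -0.177   0.0683  0.0005 -0.0006  0.0006] dist 142.7311611168548 ang 0.3491215675305259
```

Request:
send_rows:
  series:
    - [0,-0.015,-0.177,0.0683,0,0,0]
    - [0,-0.015,-0.177,0.0683,0,0,0]
    - [0,-0.015,-0.177,0.0683,0,0,0]
    - [0,0.0332,-0.179,0.069,0,0,0]
    - [0,0.0332,-0.179,0.069,0,0,0]

```text
time_s: 2.6
tcp_pos: [452.6, -405.3, 107.5]
tcp_rot: [90.3, 45.1, 61.8]
force: [0.3, 0.3, -0.4]
grip_width: 88.0
```

Run:
```python
from h import *
import pickle
st()
f=cam('wrist'); im=f['image'].copy()
for l in(0,25,120):
    P=[BASE+AX*l+30*(np.cos(q)*N+np.sin(q)*Z) for q in np.linspace(0,6.28,40)]
    cv2.polylines(im,[proj(f,P).astype(int)],True,(0,0,255),1)
cv2.imwrite('pics/w1.png',im); pickle.dump(f,open('w1.pkl','wb'))
G=BASE+25*AX; a=(AX-Z)/2**.5
to(G-6*a,RG[-1])
```

```text
t 2.6 q [-65.3  47.9  71.6  34.3  91.2 -45.7] p [ 452.6 -405.3  107.5] rot [90.3 45.1 61.8] F [ 0.3  0.3 -0.4] w 88.0
row [ 0.1189 -0.0031  0.0019  0.0006 -0.0008  0.0005] dist 89.18764847956825 ang 0.39952517680354593
```

View pics/w1.png

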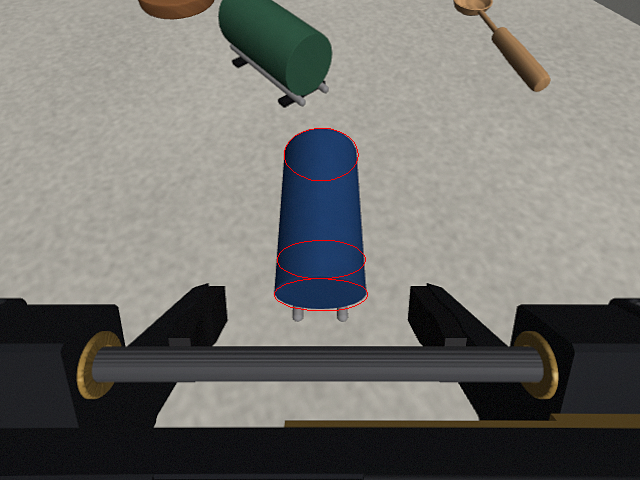

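The wrist view shows the blue cup centred between the open fingers. The projected model rings (base at (321,295), mouth at (321,155)) match it to about 2 px, so I'll advance and close.

Request:
send_rows:
  series:
    - [0,0.06,-0.0025,0.0019,0,0,0]
    - [0,0.119,-0.003,0.0019,0,0,0]
    - [0,0.119,-0.003,0.0019,0,0,0]
    - [0,0.119,-0.003,0.0019,0,0,0]
    - [1,0.119,-0.003,0.0019,0,0,0]

```text
time_s: 3.28
tcp_pos: [483.0, -355.4, 45.7]
tcp_rot: [89.8, 45.3, 61.3]
force: [0.4, -1.3, -0.3]
grip_width: 80.4
```

Request:
send_rows:
  series:
    - [1,0,0,0,0,0,0]
    - [1,0,0,0,0,0,0]
    - [1,0,0,0,0,0,0]
    - [1,0,0,0,0,0,0]

```text
time_s: 3.78
tcp_pos: [482.6, -353.9, 44.7]
tcp_rot: [90.1, 45.2, 61.6]
force: [-4.8, -0.3, 3.6]
grip_width: 59.9
```

Run:
```python
from h import *
st()
# fit kinematics
L=[eval(l) for l in open('log.txt')]
from scipy.optimize import least_squares
def fk(q,p):
    h0,d,L1,L2,e,L3=p
    T=R.from_euler('z',q[0],degrees=True); pos=np.array([0,0,h0])+T.apply([0,d,0])
    T=T*R.from_euler('y',q[1],degrees=True); pos=pos+T.apply([0,0,L1])
    T=T*R.from_euler('y',q[2],degrees=True); pos=pos+T.apply([e,0,L2])
    T=T*R.from_euler('z',q[3],degrees=True)*R.from_euler('y',q[4],degrees=True)*R.from_euler('z',q[5],degrees=True)
    return pos+T.apply([0,0,L3]),T
r=least_squares(lambda p:np.concatenate([fk(l[0],p)[0]-l[1] for l in L]),[250,116,400,400,0,270])
print(r.x.round(1),np.abs(r.fun).max())
for l in L[2:5]:
    T=fk(l[0],r.x)[1]; Rt=R.from_euler('xyz',l[2],degrees=True); print((T.inv()*Rt).as_matrix().round(2).tolist())
```

```text
t 3.77 q [-60.8  50.7  77.4  36.9  81.9 -47.8] p [ 482.6 -353.9   44.7] rot [90.1 45.2 61.6] F [-4.8 -0.3  3.6] w 59.9
[201.3 116.3 438.9 397.5  39.  222.9] 5.7411853049416095e-12
[[0.0, 0.0, -1.0], [0.0, 1.0, 0.0], [1.0, -0.0, 0.0]]
[[-0.0, 0.0, -1.0], [0.0, 1.0, 0.0], [1.0, -0.0, -0.0]]
[[0.0, 0.0, -1.0], [0.0, 1.0, 0.0], [1.0, -0.0, 0.0]]
```

Gripped, width 59.9. The fitted kinematics are exact, so I can use them to pick the set-down yaw with the best joint margins.

```bash
cat > ik.py <<'E'
from h import *
from scipy.optimize import least_squares
P=[201.3,116.3,438.9,397.5,39.,222.9]
M=R.from_matrix([[0,0,-1],[0,1,0],[1,0,0]])
LO=np.array([-168,-55,11,-70,2,-164.]);HI=np.array([168,124,146.5,250,177,164.])
def fk(q):
    h0,d,L1,L2,e,L3=P;e_=lambda a,x:R.from_euler(a,x,degrees=True)
    T=e_('z',q[0]); pos=np.array([0,0,h0])+T.apply([0,d,0])
    T=T*e_('y',q[1]); pos=pos+T.apply([0,0,L1]); T=T*e_('y',q[2]); pos=pos+T.apply([e,0,L2])
    T=T*e_('z',q[3])*e_('y',q[4])*e_('z',q[5]); return pos+T.apply([0,0,L3]),T*M
def ik(pos,Rt,q0):
    def res(q): p,T=fk(q); return np.r_[(p-pos)/5,(T.inv()*Rt).as_rotvec()*50]
    r=least_squares(res,np.clip(q0,LO+.1,HI-.1),bounds=(LO,HI)); return r.x,np.abs(r.fun).max()
E
cat > plan.py <<'E'
from ik import *
S=bot.sense(); R0=R.from_euler('xyz',S['tcp_rot'],degrees=True); p0=S['tcp_pos']
bt=R0.inv().apply(BASE-p0); print('cup base in tool',bt.round(1), 'axis',R0.inv().apply(AX).round(3))
np.savez('cup.npz',bt=bt,at=R0.inv().apply(AX))
for s in(-1,1):
  tilt=R.from_rotvec(s*np.pi/2*N)
  if abs((tilt.apply(AX)+Z)).max()<.01: break
Rq=R0; pl=p0+[0,0,200]
for psi in range(-90,181,30):
    Rt=R.from_euler('z',psi,degrees=True)*tilt*R0
    pt=STAND+[0,0,138+110]-Rt.apply(bt)
    q=S['q']; ok=True; w=0;mg=99
    from scipy.spatial.transform import Slerp
    sl=Slerp([0,1],R.concatenate([R0,Rt]))
    path=[(p0+[0,0,z],R0) for z in(100,200)]+[(pl+(pt-pl)*k,sl(k)) for k in np.linspace(0,1,11)]+[(pt-[0,0,z],Rt) for z in(55,109)]
    for a,b in path:
        qn,e=ik(a,b,q); w=max(w,e); mg=min(mg,(qn-LO).min(),(HI-qn).min());st=np.abs(qn-q).max(); q=qn
    print(psi,'err',round(w,2),'margin',round(mg,1),'q',q.round(0),'ang',round((R0.inv()*Rt).magnitude()*57.3))
E
python3 plan.py
```

```text
cup base in tool [-10.8 -17.5  -0. ] axis [0.704 0.71  0.006]
-90 err 0.0 margin 50.8 q [ -7.  47.  72.  16. 103. 110.] ang 120
-60 err 0.0 margin 49.6 q [  0.  50.  66.  -0. 110.  89.] ang 104
-30 err 0.0 margin 50.4 q [  7.  50.  66. -17. 106.  68.] ang 94
0 err 0.0 margin 37.4 q [ 13.  46.  74. -32.  94.  50.] ang 90
30 err 0.0 margin 25.3 q [ 17.  39.  87. -45.  75.  37.] ang 94
60 err 0.0 margin 10.1 q [ 18.  31. 102. -60.  53.  27.] ang 104
90 err 3.12 margin 0.0 q [ 12.  23. 113. -70.  29.  10.] ang 120
120 err 3.78 margin 0.0 q [  -1.   17.  121.   72.    2. -164.] ang 139
150 err 9.28 margin 0.0 q [  -6.   17.  116.   48.   24. -164.] ang 159
180 err 17.26 margin 0.0 q [  -6.   21.  105.   31.   44. -164.] ang 180
```

```bash
cat >> h.py <<'E'
def target(psi=-30,dz=110,dxy=(0,0)):
    c=np.load('cup.npz'); a0=c['at']
    R0=RG[-1]; Rt=R.from_euler('z',psi,degrees=True)*R.from_rotvec(np.pi/2*np.cross(AX,-Z))*R0
    v=Rt.apply(a0); fix=R.align_vectors([-Z],[v])[0]; Rt=fix*Rt   # make the held axis exactly vertical
    return STAND+[dxy[0],dxy[1],138+dz]-Rt.apply(c['bt']),Rt
E
python3 - <<'E'
from h import *
S=bot.sense(); R0=R.from_euler('xyz',S['tcp_rot'],degrees=True)
to(S['tcp_pos']+[0,0,200],R0)
p,Rt=target(); print(p.round(1),Rt.apply(np.load('cup.npz')['at']).round(3))
E
```

```text
row [-0.1893  0.1878 -0.0002  0.      0.      0.    ] dist 200.0 ang 0.0
[518.5 121.4 228. ] [ 0.  0. -1.]
```

Request:
send_rows:
  series:
    - [1,-0.03,0.03,0,0,0,0]
    - [1,-0.08,0.08,0,0,0,0]
    - [1,-0.135,0.134,0,0,0,0]
    - [1,-0.189,0.188,0,0,0,0]
    - [1,-0.189,0.188,0,0,0,0]

```text
time_s: 4.4
tcp_pos: [483.7, -354.2, 248.2]
tcp_rot: [89.4, 45.5, 61.1]
force: [-0.2, -0.3, -1.5]
grip_width: 60.1
```

Run:
```python
from h import *
S=st(); p,Rt=target()
to(p,Rt)
```

```text
t 4.4 q [-60.8  35.9  70.5  37.1  98.8 -35. ] p [ 483.7 -354.2  248.2] rot [89.4 45.5 61.1] F [-0.2 -0.3 -1.5] w 60.1
row [ 0.4243  0.3955 -0.262   0.0932  0.0028 -0.243 ] dist 477.34281136907987 ang 93.7019180606407
```

Request:
send_rows:
  series:
    - [1,0.04,0.04,-0.026,0.009,0,-0.024]
    - [1,0.085,0.079,-0.052,0.019,0,-0.049]
    - [1,0.127,0.119,-0.079,0.028,0,-0.073]
    - [1,0.17,0.158,-0.105,0.037,0,-0.097]
    - [1,0.212,0.198,-0.131,0.0466,0,-0.122]

```text
time_s: 5.03
tcp_pos: [500.1, -114.1, 235.0]
tcp_rot: [-174.4, 83.7, 141.8]
force: [0.8, -0.0, -2.2]
grip_width: 59.8
```

Run:
```python
from h import *
S=st(); p,Rt=target()
to(p,Rt)
```

```text
t 5.03 q [-26.5  20.6  86.7   1.3  78.8  16.9] p [ 500.1 -114.1  235. ] rot [-174.4   83.7  141.8] F [ 0.8 -0.  -2.2] w 59.8
row [ 0.0284  0.244  -0.1974  0.0458  0.0013 -0.1207] dist 236.3497754908178 ang 46.47912810523077
```

Request:
send_rows:
  series:
    - [1,0.006,0.049,-0.04,0.009,0,-0.024]
    - [1,0.011,0.098,-0.079,0.018,0,-0.048]
    - [1,0.017,0.146,-0.118,0.027,0.001,-0.072]
    - [1,0.023,0.195,-0.158,0.037,0.001,-0.097]
    - [1,0.0284,0.244,-0.197,0.0458,0.0013,-0.1207]

```text
time_s: 5.65
tcp_pos: [518.6, 121.6, 228.6]
tcp_rot: [-90.5, 44.7, -149.1]
force: [0.6, -0.7, -0.8]
grip_width: 60.0
```

Run:
```python
from h import *
S=st(); p,Rt=target()
to(p,Rt)
c=np.load('cup.npz'); R0=R.from_euler('xyz',S['tcp_rot'],degrees=True)
f=cam('side');g=cam('top')
ims=[]
for f in(f,g):
    im=f['image'].copy()
    b=S['tcp_pos']+R0.apply(c['bt']); ax=R0.apply(c['at']); u=np.cross(ax,[1,0,0]);u/=np.linalg.norm(u);v=np.cross(ax,u)
    for l in(0,120): cv2.polylines(im,[(proj(f,[b+ax*l+30*(np.cos(q)*u+np.sin(q)*v) for q in np.linspace(0,6.28,30)])).astype(int)],True,(0,0,255),1)
    x,y=proj(f,[STAND+[0,0,90]])[0].astype(int); ims.append(cv2.resize(im[max(0,y-75):max(0,y-75)+150,x-65:x+65],(390,450),interpolation=2))
cv2.imwrite('pics/h1.png',np.hstack(ims))
```

```text
t 5.65 q [  7.5  43.1  61.2 -18.5 117.2  63.8] p [518.6 121.6 228.6] rot [ -90.5   44.7 -149.1] F [ 0.6 -0.7 -0.8] w 60.0
row [0.0008 0.0004 0.0001 0.0002 0.0001 0.0002] dist 0.6879196837940966 ang 0.10731093628101342
```

View pics/h1.png

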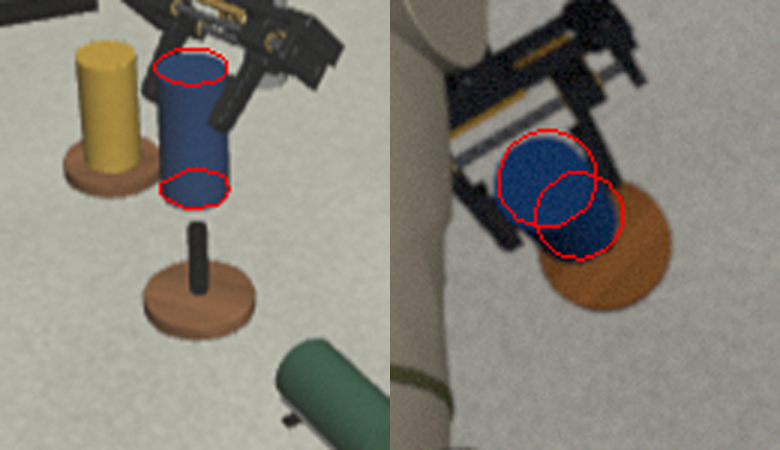

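Side view: the cup is upright over the peg (peg tip at crop (197,225), cup rim at (195,190)), and the model rings match to about 1–2 px. Both views agree, so I'll lower it.

Run:
```python
from h import *
for d in(60,10): to(*target(dz=d))
```

```text
row [0.0453 0.0436 0.0038 0.0014 0.0002 0.0007] dist 47.192055252168615 ang 0.5561536453094329
row [0.092  0.0911 0.0045 0.0014 0.0002 0.0007] dist 97.15362416975351 ang 0.5561536453094329
```

Request:
send_rows:
  series:
    - [1,0.023,0.022,0.002,0,0,0]
    - [1,0.045,0.044,0.003,0.001,0,0]
    - [1,0.065,0.065,0.003,0.001,0,0]
    - [1,0.081,0.08,0.003,0.001,0,0]
    - [1,0.092,0.091,0.003,0.001,0,0]

```text
time_s: 6.38
tcp_pos: [519.3, 118.2, 131.8]
tcp_rot: [-90.3, 45.1, -149.2]
force: [-0.1, -0.4, -0.7]
grip_width: 60.0
```

Request:
send_rows:
  series:
    - [1,0,0,0,0,0,0]
    - [1,0,0,0,0,0,0]

```text
time_s: 6.62
tcp_pos: [519.7, 118.4, 133.4]
tcp_rot: [-90.2, 45.1, -149.1]
force: [-0.1, -1.0, -1.5]
grip_width: 60.1
```

Run:
```python
from h import *
st()
for d in(10,3,0): to(*target(dz=d))
```

```text
t 6.62 q [  7.1  48.5  66.  -17.3 107.   67.3] p [519.7 118.4 133.4] rot [ -90.2   45.1 -149.1] F [-0.1 -1.  -1.5] w 60.1
row [ 0.0046  0.0056 -0.0043 -0.0007  0.0001 -0.001 ] dist 6.328956370283896 ang 0.44668695888471033
row [ 0.0113  0.0122 -0.0042 -0.0007  0.0001 -0.001 ] dist 12.845644414661749 ang 0.44668695888471033
row [ 0.0141  0.015  -0.0042 -0.0007  0.0001 -0.001 ] dist 15.765870634599255 ang 0.44668695888471033
```

Request:
send_rows:
  series:
    - [1,0.003,0.003,-0.002,0,0,0]
    - [1,0.006,0.006,-0.004,0,0,0]
    - [1,0.009,0.009,-0.004,0,0,0]
    - [1,0.011,0.011,-0.004,0,0,0]
    - [1,0.011,0.011,-0.004,0,0,0]

```text
time_s: 7.25
tcp_pos: [517.8, 121.0, 120.9]
tcp_rot: [-90.3, 45.1, -149.2]
force: [0.4, 0.5, -2.1]
grip_width: 59.9
```

Request:
send_rows:
  series:
    - [1,0.001,0.001,0,0,0,0]
    - [1,0.001,0.001,0,0,0,0]

```text
time_s: 7.5
tcp_pos: [517.8, 121.0, 120.0]
tcp_rot: [-90.3, 45.1, -149.1]
force: [-0.1, 0.3, -2.1]
grip_width: 59.6
```

Request:
send_rows:
  series:
    - [1,0.001,0.001,0,0,0,0]
    - [1,0.001,0.001,0,0,0,0]

```text
time_s: 7.75
tcp_pos: [517.9, 121.0, 119.2]
tcp_rot: [-90.2, 45.1, -149.1]
force: [0.8, -0.1, 0.9]
grip_width: 59.7
```

Request:
send_rows:
  series:
    - [1,0.001,0.001,0,0,0,0]
    - [1,0.001,0.001,0,0,0,0]

```text
time_s: 8.0
tcp_pos: [518.0, 120.9, 119.1]
tcp_rot: [-90.2, 45.1, -149.1]
force: [0.2, 0.1, 7.1]
grip_width: 60.4
```

Request:
send_rows:
  series:
    - [1,0.001,0.001,0,0,0,0]
    - [1,0.001,0.001,0,0,0,0]

```text
time_s: 8.25
tcp_pos: [518.0, 121.0, 119.0]
tcp_rot: [-90.2, 45.1, -149.1]
force: [-1.8, 0.3, 14.1]
grip_width: 60.0
```

Contact: 14 N upward with z stopped at 119 (118 was expected). I'll check from the side before releasing.

Run:
```python
from h import *
f=cam('side');im=f['image'].copy()
for z,r in((138,30),(18,30)): cv2.polylines(im,[proj(f,[STAND+[r*np.cos(q),r*np.sin(q),z] for q in np.linspace(0,6.28,40)]).astype(int)],True,(0,0,255),1)
x,y=proj(f,[STAND+[0,0,70]])[0].astype(int)
cv2.imwrite('pics/d1.png',np.hstack([cv2.resize(i[y-55:y+45,x-50:x+50],(400,400),interpolation=2) for i in(f['image'],im)]))
```

```text
(no output)
```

View pics/d1.png

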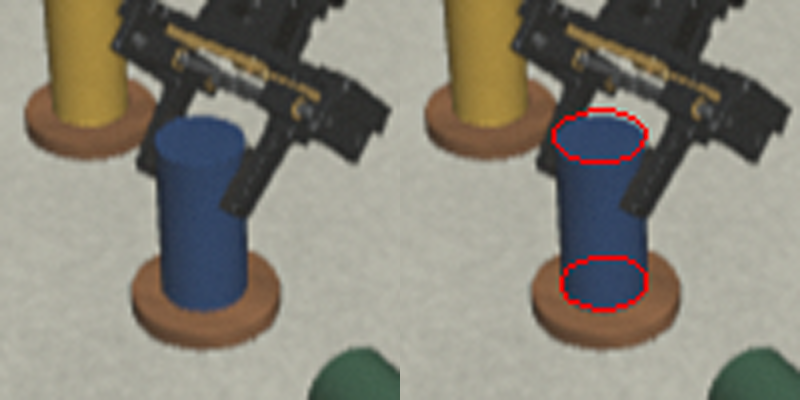

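The blue cup is upright with its rim on the foot at crop (205,285), in the middle of the foot and matching the model rings. Opening, then retreating along −x.

Request:
send_rows:
  series:
    - [0,0,0,0,0,0,0]
    - [0,0,0,0,0,0,0]
    - [0,0,0,0,0,0,0]
    - [0,0,0,0,0,0,0]
    - [0,0,0,0,0,0,0]

```text
time_s: 8.93
tcp_pos: [517.8, 121.0, 116.8]
tcp_rot: [-90.3, 45.1, -149.1]
force: [-0.2, -0.1, 0.2]
grip_width: 88.0
```

Request:
send_rows:
  series:
    - [0,-0.01,0,0,0,0,0]
    - [0,-0.03,0,0,0,0,0]
    - [0,-0.07,0,0,0,0,0]
    - [0,-0.13,0,0,0,0,0]
    - [0,-0.2,0,0,0,0,0]

```text
time_s: 9.55
tcp_pos: [607.8, 174.6, 222.5]
tcp_rot: [-90.2, 45.1, -149.1]
force: [1.5, -0.7, 0.2]
grip_width: 87.9
```

Request:
send_rows:
  series:
    - [0,0,0,0,0,0,0]
    - [0,0,0,0,0,0,0]

```text
time_s: 9.8
tcp_pos: [606.9, 174.0, 219.6]
tcp_rot: [-90.3, 44.9, -149.2]
force: [-0.4, -0.1, -1.3]
grip_width: 88.1
```

Run:
```python
from h import *
st()
f=cam('side','end')
```

```text
t 9.8 q [ 10.4  59.8  31.1 -19.  130.7  62.3] p [606.9 174.  219.6] rot [ -90.3   44.9 -149.2] F [-0.4 -0.1 -1.3] w 88.1
```

View pics/end.png

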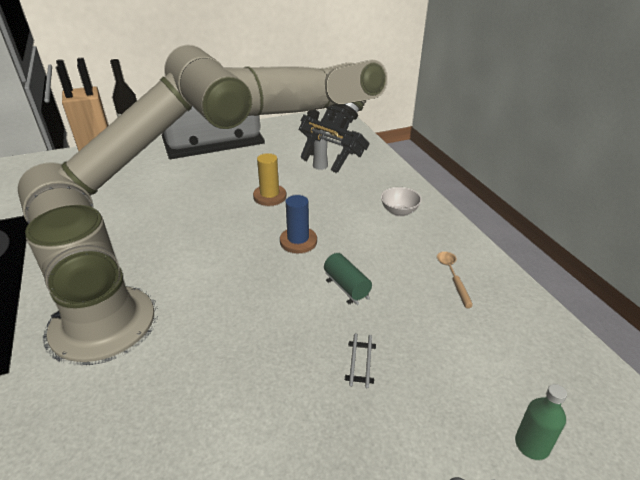

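The blue cup stands on its peg at (298,220). Green at (347,276) and yellow at (268,176) haven't moved, and the gripper is clear.

```bash
python3 -c "
from rig import bot
print(bot.job_done())"
```

```text
the job is handed in; nothing more can be done
None
```

The blue tumbler now stands mouth down over the peg of the empty stand, and the job is handed in at about 10 s of the 51 s allowed. I gripped it 25 mm from its base with a 45° lean and turned it mouth down. I then lowered it in small steps until the foot pushed back with about 14 N, and only then let go.

- **Seating:** the TCP stopped at z = 119 mm where 118 was expected, and the side view before release showed the rim in the middle of the foot. There was no residual force after opening.
- **Final picture:** the tumbler is upright, the gripper is clear, and the green and yellow tumblers are where they started.
- **Disagreements:** one early combined two-camera fit of the blue tumbler failed. I used the two single-camera fits instead, which agreed to about 1–2 mm and matched the wrist view. The rough peg-tip readings differed by about 6 mm between cameras. I relied on the foot-based position, which agreed within 0.2 mm.

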